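# Put the microscope objectives away in their cups

### The job

Put the four bright steel microscope objectives away, one by one, each standing upright nose up on the floor of its own grey cup: the widest, shortest objective in the widest, lowest cup, the next in the next, and so on to the slimmest, tallest objective in the narrowest, tallest cup. They are delicate: lower them into the cups, do not drop them or tip them over. Leave the two black eyepieces standing where they are.

Things in the scene. Friction and masses are not known exactly. Their poses are not given: they have to be found in the camera images.
- objective_scan_mid (a point): the widest and shortest of four loose bright steel microscope objectives, standing upright, tapered nose up: a plain round barrel 42 mm in diameter up to 32 mm above its foot, then a nose narrowing to 26 mm; 38 mm tall in all, about 160 g. The point is its centre, 19 mm above its foot; z runs up its axis. Grip the barrel near its upper end, so that the fingertips stay above the rim of its cup (6 mm above the foot once it stands in the cup)
- cup_scan: the widest and lowest of four fixed round open cups of grey plastic: outside diameter 70 mm, inside 62 mm, rim 10 mm above the table, cork-coloured inner floor 4 mm above the table. Origin: centre of its underside on the table; z up
- objective_low_mid (a point): the second widest, second shortest of four loose bright steel microscope objectives, standing upright, tapered nose up: a plain round barrel 34 mm in diameter up to 38 mm above its foot, then a nose narrowing to 18 mm; 48 mm tall in all, about 140 g. The point is its centre, 24 mm above its foot; z runs up its axis. Grip the barrel near its upper end, so that the fingertips stay above the rim of its cup (11 mm above the foot once it stands in the cup)
- cup_low: the second widest, second lowest of four fixed round open cups of grey plastic: outside diameter 60 mm, inside 52 mm, rim 15 mm above the table, cork-coloured inner floor 4 mm above the table. Origin: centre of its underside on the table; z up
- objective_high_mid (a point): the second slimmest, second tallest of four loose bright steel microscope objectives, standing upright, tapered nose up: a plain round barrel 27 mm in diameter up to 48 mm above its foot, then a nose narrowing to 12 mm; 60 mm tall in all, about 120 g. The point is its centre, 30 mm above its foot; z runs up its axis. Grip the barrel near its upper end, so that the fingertips stay above the rim of its cup (16 mm above the foot once it stands in the cup)
- cup_high: the second narrowest, second tallest of four fixed round open cups of grey plastic: outside diameter 51 mm, inside 44 mm, rim 20 mm above the table, cork-coloured inner floor 4 mm above the table. Origin: centre of its underside on the table; z up
- objective_oil_mid (a point): the slimmest and tallest of four loose bright steel microscope objectives, standing upright, tapered nose up: a plain round barrel 20 mm in diameter up to 58 mm above its foot, then a nose narrowing to 8 mm; 72 mm tall in all, about 90 g. The point is its centre, 36 mm above its foot; z runs up its axis. Grip the barrel near its upper end, so that the fingertips stay above the rim of its cup (22 mm above the foot once it stands in the cup)
- cup_oil: the narrowest and tallest of four fixed round open cups of grey plastic: outside diameter 42 mm, inside 36 mm, rim 26 mm above the table, cork-coloured inner floor 4 mm above the table. Origin: centre of its underside on the table; z up
- eyepiece_1: one of two black eyepieces, not to be moved: a loose upright round tube, 30 mm in diameter at the foot and 39 mm at the rubber rim on top, 50 mm tall, flat glass on top, no nose. Origin: centre of its underside; z up
- eyepiece_2: one of two black eyepieces, not to be moved: a loose upright round tube, 30 mm in diameter at the foot and 39 mm at the rubber rim on top, 50 mm tall, flat glass on top, no nose. Origin: centre of its underside; z up
Things that resemble listed ones, but are neither listed nor needed, are in the scene too. Leave any purple look-alike of the part that bears objective_oil_mid alone.

How it is judged:
By the outcome, as a careful person would: the job done as asked, in the order asked, and still so for the second after the job is handed in, with the robot touching nothing.
It also fails if it takes over 112 s, if anything falls off the work surface, if the arm or the gripper's body presses on something with over 40 N, if the wrist force passes 120 N, or if a joint passes its speed limit or range.

### The arm

A 6-joint arm with a two-finger parallel gripper is mounted at the origin on the work surface. World frame = base frame: x ahead of the robot, y to its left, z up, the work surface at z = 0. Lengths are in m, angles in rad, forces in N, time in s.
With the tool pointing down it reaches from about 0.425 to 0.95 m from the base axis. Payload 14.7 kg.
Tool frame: the origin (TCP) lies at the very end of the fingers, on their centre line; the grasp point (between the pads) lies 19 mm behind it (bot.hold_point_z is the distance from the TCP to the grasp point, in m); x points along the fingers, y is the direction in which the jaws open and shut, and the axes are right-handed (so a half turn about x gives the same grasp; the last joint's range is limited). The gripper opens to 85 mm and grips with 20 to 120 N. Pads are 22 mm wide; open, the fingers measure 114 mm over their backs; the gripper's body (76 mm by 85 mm) begins 54 mm behind the grasp point. The pads swing forward as they close: fully open they stand 13 mm farther back than shut.
Start: joints at [1.069, 0.48, 1.596, -0, 1.065, -0.047], TCP at [0.286, 0.584, 0.231] pointing down, gripper open.
Joint ranges: [-2.75, 2.75], [-0.82, 2.05], [0.23, 2.67], [-1.56, 4.7], [0.09, 2.69], [-2.92, 2.92]. Speed limits (rad/s): [1.89, 1.89, 2.39, 3.01, 3.01, 3.01].

### API

Orientations are given as [roll, pitch, yaw] about the fixed x, y, z axes, in that order (R = Rz(yaw) Ry(pitch) Rx(roll)).
In Python, from workcell import readout, camera, camera_model, bot gives the robot as it stands.
- The arm moves only by the tool play_rows, never from a script. Its argument "rows" is a list of rows, each a list of 4 numbers: the shift along the tool's x, y, z in units of 50 mm (1.0 is 50 mm), then the turn about the tool's x in units of 8 degrees (1.0 is 8 degrees). A call has 1 to 12 rows; each row is the pose to reach, as a shift and turn from the pose commanded when the call began, along the tool's axes at that moment; what a row does not reach only later rows make up. A row lasts 1/10 s, in which the tool goes at most 50 mm and 8.59 degrees, less where a joint would pass 70% of its speed; a pose out of reach is approached as far as the arm can. A call with a gripper value outside its range is refused whole. "claw" is the opening, from 0 (shut) to 1 (fully open), set as the call begins (left out, the last holds). The fingers move at their own pace and stop on an object; "grip_force" is the grip in N (left out, the last holds). Time passes only in rows, so rows that repeat a pose let the fingers close. It gives the time, the measured TCP pose, the force and the opening at its end, in the units of the state.
- readout.state(): the state, without advancing time (a new reading comes with each control period).
- camera(name): name is "side" or "top"; returns (picture, depth): 384x512x3 uint8, blue, green, red; 384x512 float32, m along the optical axis (not along the pixel's ray), 0 where there is no reading.
- camera_model(name): a dict with "K" (3x3 intrinsics, pixels), "xyz" and "orientation" of the camera in the world. Camera axes: x right, y up, looking along -z (the intrinsics and any distortion apply to the point x, -y, -z); pixel columns grow to the right and rows downward; lengths in m; the calibration is good to about 2 mm. A picture is of the moment at which its call begins. camera_model takes no time and is no camera call.
- bot.hand_in(): hands the job in, once; it reports no verdict.
The state is a dict: "t": time; "joints": joint angles; "joint_velocities": joint speeds; "effort": joint torques, N m; "tcp_pos": TCP position; "orientation": TCP orientation; "force": force on the tool from outside, world axes, zero at the start; "torque": the same for the moment, N m; "gripper_width": finger opening in m.
Only numpy, scipy, OpenCV 4.12 (cv2) and the standard library are available. Lean on these libraries where they do the work, as an engineer would, in place of code of your own. Each camera call takes 0.05 s, during which the arm holds its last target. There are 200 camera calls.

## Working session

There is one attempt and no reset: what is moved stays moved. The work goes in short steps, Python scripts to look and compute and a tool call to move; the robot and the scene stay as the last step left them, time stands still between calls to the robot, and variables do not carry over. Pictures are saved under pics/ and viewed, about 12 in all and at most 16, crops included, and the job is handed in when it is done.

Besides the shell and the picture viewer there is one more tool, called after "Emit:" by a JSON object that holds its "fn" and its "kwargs", one argument or row to a line. play_rows: Moves the arm, as the interface text tells. Its arguments: {"type":"object","properties":{"rows":{"type":"array","items":{"type":"array","items":{"type":"number"}}},"claw":{"type":"number"},"grip_force":{"type":"number"}},"required":["rows"]}

```bash
mkdir -p pics; ls; python3 - <<'E'
from workcell import readout,camera,camera_model,bot
import cv2,numpy as np
print(readout.state(), bot.hold_point_z)
for n in("top","side"):
    p,d=camera(n); cv2.imwrite(f"pics/{n}0.png",p); np.save(f"{n}0.npy",d); print(n,camera_model(n))
E
```

```text
pics
{'t': 0.0, 'joints': array([ 1.06942317e+00,  4.80887563e-01,  1.59686111e+00, -3.06608556e-08,
        1.06510153e+00, -4.65891368e-02]), 'joint_velocities': array([ 0.00052668, -0.00125266, -0.0008858 ,  0.00027614,  0.00088051,
        0.00050473]), 'effort': array([-3.93030627e-03, -9.50621796e+01, -4.30210233e+01, -7.10118329e-04,
        1.16788497e-02,  1.05177426e-05]), 'tcp_pos': array([0.28530125, 0.58358248, 0.23064099]), 'orientation': array([-1.61736415,  1.56953878, -2.07214816]), 'force': array([-0.76137451,  0.3216872 ,  0.3631536 ]), 'torque': array([-0.01036102,  0.00628004, -0.00696035]), 'gripper_width': 0.08534152056679087} 0.0187
top {'K': array([[347.03213016,   0.        , 250.28572635],
       [  0.        , 347.03213016, 194.19653832],
       [  0.        ,   0.        ,   1.        ]]), 'xyz': array([ 0.41053011, -0.01189673,  1.1072602 ]), 'orientation': array([ 0.12320613,  0.0334607 , -1.59753399])}
side {'K': array([[472.72166609,   0.        , 263.25929573],
       [  0.        , 472.72166609, 194.22299683],
       [  0.        ,   0.        ,   1.        ]]), 'xyz': array([-0.07642544,  0.88749234,  0.71149399]), 'orientation': array([ 1.02926247,  0.01327796, -2.57539341])}
```

View pics/top0.png

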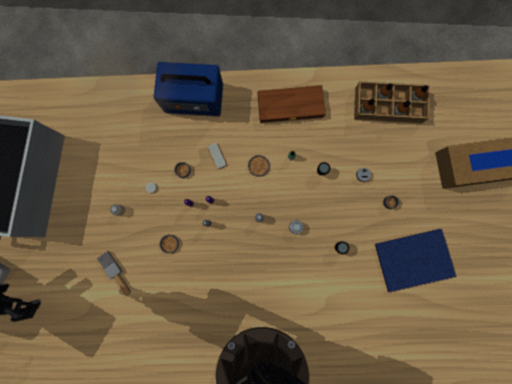

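View pics/side0.png

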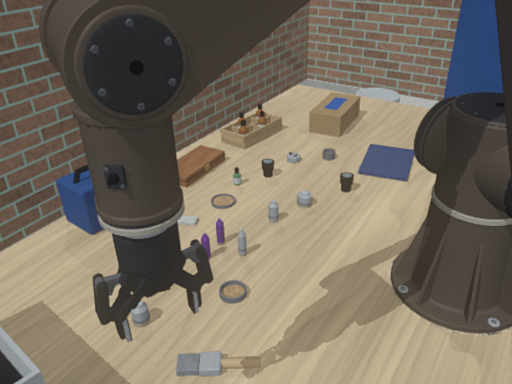

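```bash
cat > h.py <<'E'
import numpy as np,cv2
from scipy.spatial.transform import Rotation as R
from workcell import readout,camera,camera_model,bot
def ray(n,u,v):
    m=camera_model(n);K=m["K"]
    d=np.array([(u-K[0,2])/K[0,0],-(v-K[1,2])/K[1,1],-1.])
    return np.array(m["xyz"]),R.from_euler("xyz",m["orientation"]).apply(d)
def onz(n,u,v,z):
    o,d=ray(n,u,v);return o+d*(z-o[2])/d[2]
def cloud(n,D):
    v,u=np.mgrid[:D.shape[0],:D.shape[1]];m=camera_model(n);K=m["K"]
    d=np.stack([(u-K[0,2])/K[0,0],-(v-K[1,2])/K[1,1],-np.ones(u.shape)],-1)*D[...,None]
    return d@R.from_euler("xyz",m["orientation"]).as_matrix().T+np.array(m["xyz"])
E
python3 - <<'E'
from h import *
D=np.load("top0.npy");P=cloud("top",D);im=cv2.imread("pics/top0.png")
t=P[100:280,90:440,2];print("table z",np.nanmedian(t))
for n,(u,v) in dict(a=(117,210),b=(207,223),c=(259,217),d=(297,228),e=(364,175),p1=(189,202),p2=(209,199),w=(151,188),g=(292,155),e1=(323,169),e2=(342,247),c1=(183,170),c2=(259,165),c3=(170,244),c4=(391,202)).items():
    w=P[v-14:v+15,u-14:u+15].reshape(-1,3);s=w[w[:,2]>.005]
    k=s[s[:,2]>s[:,2].max()-.006]
    print(n,"n",len(s),"mean",s.mean(0).round(3),"zmax",s[:,2].max().round(3),"ext",np.ptp(s,0).round(3),"top",k.mean(0).round(3),len(k))
cv2.imwrite("pics/crop0.png",cv2.resize(im[140:265,95:295],None,fx=4,fy=4,interpolation=2))
cv2.imwrite("pics/crop1.png",cv2.resize(im[140:265,235:435],None,fx=4,fy=4,interpolation=2))
E
```

```text
table z -0.00020077249231864602
a n 138 mean [0.504 0.426 0.065] zmax 1.107 ext [0.114 0.509 1.102] top [ 0.411 -0.012  1.107] 4
b n 56 mean [0.456 0.145 0.105] zmax 1.107 ext [0.074 0.189 1.102] top [ 0.411 -0.012  1.107] 3
c n 72 mean [ 0.47  -0.005  0.047] zmax 0.062 ext [0.069 0.044 0.057] top [ 0.471 -0.005  0.06 ] 14
d n 159 mean [ 0.438 -0.113  0.073] zmax 1.107 ext [0.07  0.152 1.102] top [ 0.411 -0.012  1.107] 6
e n 168 mean [ 0.595 -0.333  0.032] zmax 1.107 ext [0.209 0.347 1.1  ] top [ 0.411 -0.012  1.107] 2
p1 n 64 mean [0.52  0.201 0.095] zmax 1.107 ext [0.165 0.263 1.102] top [ 0.411 -0.012  1.107] 3
p2 n 59 mean [0.523 0.137 0.12 ] zmax 1.107 ext [0.152 0.208 1.102] top [ 0.411 -0.012  1.107] 4
w n 92 mean [0.578 0.338 0.021] zmax 1.107 ext [0.209 0.381 1.102] top [ 0.411 -0.012  1.107] 1
g n 62 mean [ 0.648 -0.106  0.105] zmax 1.107 ext [0.294 0.112 1.1  ] top [ 0.411 -0.012  1.107] 4
e1 n 147 mean [ 0.614 -0.206  0.054] zmax 1.107 ext [0.252 0.216 1.101] top [ 0.411 -0.012  1.107] 1
e2 n 158 mean [ 0.374 -0.245  0.067] zmax 1.107 ext [0.064 0.263 1.102] top [ 0.411 -0.012  1.107] 3
c1 n 121 mean [0.63  0.235 0.031] zmax 1.107 ext [0.248 0.277 1.102] top [ 0.411 -0.012  1.107] 2
c2 n 155 mean [ 0.63  -0.008  0.05 ] zmax 1.107 ext [0.27  0.065 1.102] top [ 0.411 -0.012  1.107] 6
c3 n 152 mean [0.397 0.277 0.032] zmax 1.107 ext [0.057 0.323 1.102] top [ 0.411 -0.012  1.107] 3
c4 n 113 mean [ 0.506 -0.406  0.046] zmax 1.107 ext [0.127 0.425 1.102] top [ 0.411 -0.012  1.107] 3
```

View pics/crop0.png

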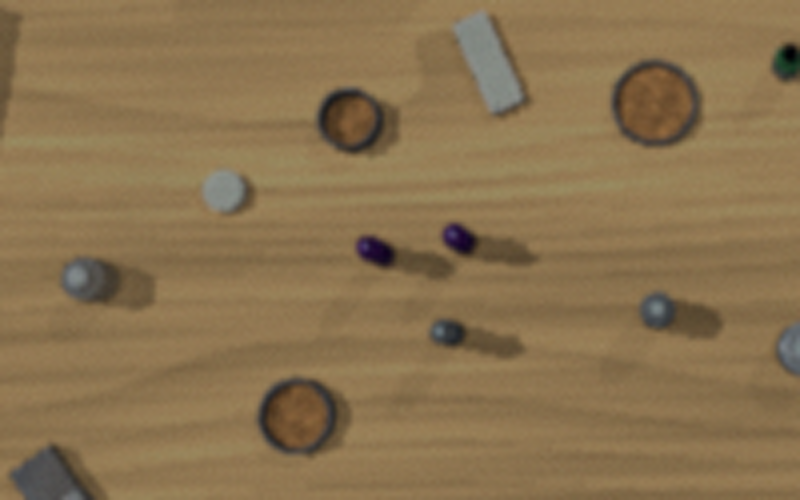

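View pics/crop1.png

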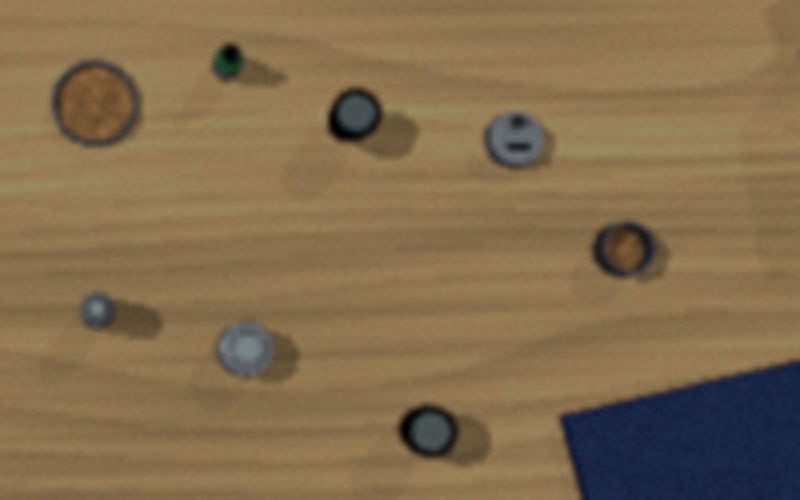

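```bash
python3 - <<'E'
from h import *
P={n:cloud(n,np.where((d:=np.load(n+"0.npy"))>0,d,np.nan)).reshape(-1,3) for n in("top","side")}
G=dict(s=(.435,-.11,.038,'o'),l=(.49,.39,.048,'o'),h=(.47,-.005,.06,'o'),o=(.45,.14,.072,'o'),CS=(.63,-.01,.010,'c'),CL=(.40,.25,.015,'c'),CH=(.6,.21,.02,'c'),CO=(.5,-.38,.026,'c'),
 disc=(.58,-.3,.03,'o'),p1=(.52,.18,.072,'o'),p2=(.52,.12,.072,'o'),e1=(.6,-.2,.05,'o'),e2=(.37,-.24,.05,'o'),white=(.55,.3,.03,'o'))
T=P["top"]
for k,(x,y,h,t) in G.items():
  for n in P:
    c=np.array([x,y])
    for _ in range(5):
        q=P[n];d=np.hypot(*(q[:,:2]-c).T)
        s=q[(d<.04)&(q[:,2]>(h-.004 if t=='c' else .008))&(q[:,2]<.1)]
        if len(s)<4: break
        c=(s[:,:2].min(0)+s[:,:2].max(0))/2 if t=='c' else np.median(s[:,:2],0)
    if len(s)<4: print(k,n,"none");continue
    z=s[:,2].max(); tp=s[s[:,2]>z-.008]
    print(k,n,len(s),"c",c.round(4),"zmax",z.round(4),"ext",np.ptp(s[:,:2],0).round(3),"top",tp.mean(0).round(4),len(tp))
E
```

```text
s top 149 c [ 0.4387 -0.1167] zmax 0.0424 ext [0.038 0.042] top [ 0.4384 -0.118   0.0371] 76
s side 198 c [ 0.4322 -0.1066] zmax 0.0426 ext [0.041 0.04 ] top [ 0.4368 -0.1145  0.0378] 51
l top none
l side none
h top 67 c [ 0.471  -0.0048] zmax 0.0618 ext [0.026 0.025] top [ 0.4707 -0.0053  0.0581] 20
h side 179 c [0.4645 0.0031] zmax 0.0624 ext [0.026 0.027] top [ 0.4681 -0.0022  0.0582] 21
o top 47 c [0.4575 0.1547] zmax 0.0775 ext [0.018 0.017] top [0.4577 0.1588 0.0726] 5
o side 191 c [0.4528 0.1639] zmax 0.0735 ext [0.02  0.018] top [0.4567 0.16   0.0692] 18
CS top 107 c [ 0.6371 -0.0062] zmax 0.0137 ext [0.075 0.065] top [ 0.6382 -0.0068  0.0085] 107
CS side 137 c [ 0.638  -0.0058] zmax 0.0136 ext [0.071 0.072] top [ 0.638  -0.0072  0.0085] 137
CL top 70 c [0.3972 0.2822] zmax 0.0183 ext [0.057 0.059] top [0.3967 0.2817 0.0146] 70
CL side 169 c [0.3966 0.2828] zmax 0.0191 ext [0.06  0.061] top [0.3961 0.2846 0.0148] 165
CH top 53 c [0.6335 0.239 ] zmax 0.0232 ext [0.05  0.049] top [0.6326 0.2386 0.0193] 53
CH side none
CO top 45 c [ 0.509  -0.4159] zmax 0.0305 ext [0.04 0.04] to
[... 457 characters left out ...]
 0.02 ] top [0.5295 0.1488 0.0701] 13
p2 top 49 c [0.5291 0.1452] zmax 0.0729 ext [0.018 0.017] top [0.5311 0.1484 0.0699] 10
p2 side 177 c [0.5258 0.1535] zmax 0.0745 ext [0.019 0.02 ] top [0.5295 0.1488 0.0701] 13
e1 top 144 c [ 0.6151 -0.207 ] zmax 0.0544 ext [0.039 0.038] top [ 0.6164 -0.2082  0.0496] 121
e1 side 180 c [ 0.609  -0.1992] zmax 0.0541 ext [0.038 0.039] top [ 0.6131 -0.2057  0.0499] 70
e2 top 152 c [ 0.3722 -0.2496] zmax 0.0537 ext [0.036 0.039] top [ 0.3729 -0.2514  0.0496] 134
e2 side 213 c [ 0.3673 -0.2412] zmax 0.0548 ext [0.039 0.041] top [ 0.3699 -0.2485  0.0503] 81
white top 63 c [0.5804 0.3439] zmax 0.0154 ext [0.03 0.03] top [0.5796 0.3429 0.0104] 63
white side none
```

```bash
cat >> h.py <<'E'
def to(x,y,z):
    s=readout.state();M=R.from_euler("xyz",s["orientation"])
    d=M.inv().apply(np.array([x,y,z])-s["tcp_pos"])/.05
    print("t",round(s["t"],2),"tcp",np.round(s["tcp_pos"],4),"w",round(s["gripper_width"],4),"F",np.round(s["force"],1),"shift units",np.round(d,3))
E
python3 - <<'E'
from h import *
s=readout.state();print(R.from_euler("xyz",s["orientation"]).as_matrix().round(3))
P=cloud("top",np.where((d:=np.load("top0.npy"))>0,d,np.nan)).reshape(-1,3)
s=P[(np.hypot(P[:,0]-.504,P[:,1]-.41)<.06)&(P[:,2]>.008)&(P[:,2]<.1)]
print(len(s),s.mean(0),s[:,2].max(),np.ptp(s,0),s[s[:,2]>s[:,2].max()-.01].mean(0))
to(.4375,-.1165,.12)
E
```

```text
[[-0.001  0.439  0.898]
 [-0.001  0.898 -0.439]
 [-1.    -0.001 -0.   ]]
126 [0.5075834  0.43891522 0.03612307] 0.0508037320397996 [0.03257953 0.03319672 0.0417892 ] [0.50872646 0.44289953 0.04477791]
t 0.1 tcp [0.2853 0.5836 0.2307] w 0.0851 F [-0.1  0.1  0.7] shift units [  2.227 -11.239   8.885]
```

Emit:
{"fn": "play_rows", "kwargs": {
  "rows": [
    [0.1, -0.4, 0.7, -0.5],
    [0.2, -0.9, 1.4, -1.2],
    [0.3, -1.4, 2.2, -2],
    [0.4, -1.9, 3, -2.7],
    [0.5, -2.4, 3.8, -3.25],
    [0.6, -2.9, 4.6, -3.25],
    [0.6, -3.4, 5.4, -3.25],
    [0.6, -3.8, 6.2, -3.25],
    [0.6, -4.1, 6.8, -3.25],
    [0.6, -4.1, 6.8, -3.25],
    [0.6, -4.1, 6.8, -3.25]
  ],
  "claw": 1,
  "grip_force": 40
}}

```text
t: 1.2
tcp_pos: [0.501, 0.2498, 0.201]
orientation: [-3.008, 1.57, -3.011]
force: [-0.4, 0.4, -0.0]
gripper_width: 0.0854
```

```bash
python3 - <<'E'
from h import *
s=readout.state();print(R.from_euler("xyz",s["orientation"]).as_matrix().round(3))
to(.4375,-.1165,.12)
E
```

```text
[[-0.001  0.003  1.   ]
 [-0.     1.    -0.003]
 [-1.    -0.    -0.001]]
t 1.2 tcp [0.501  0.2498 0.201 ] w 0.0854 F [-0.4  0.4 -0. ] shift units [ 1.622 -7.33  -1.247]
```

Emit:
{"fn": "play_rows", "kwargs": {
  "rows": [
    [0.1, -0.5, -0.1, 0],
    [0.2, -1.2, -0.2, 0],
    [0.4, -2.1, -0.35, 0],
    [0.6, -3, -0.5, 0],
    [0.8, -3.9, -0.65, 0],
    [1, -4.8, -0.8, 0],
    [1.2, -5.7, -0.95, 0],
    [1.4, -6.5, -1.1, 0],
    [1.6, -7.1, -1.2, 0],
    [1.62, -7.33, -1.25, 0],
    [1.62, -7.33, -1.25, 0]
  ]
}}

```text
t: 2.3
tcp_pos: [0.4377, -0.1162, 0.1201]
orientation: [2.677, 1.57, 2.674]
force: [0.2, 0.2, 0.6]
gripper_width: 0.0856
```

```bash
python3 - <<'E'
from h import *
to(.4375,-.1165,.008)
p,d=camera("side");np.save("s1.npy",d)
cv2.imwrite("pics/s1.png",cv2.resize(p[60:340,150:450],None,fx=2,fy=2))
P=cloud("side",np.where(d>0,d,np.nan)).reshape(-1,3)
s=P[(np.hypot(P[:,0]-.4375,P[:,1]+.1165)<.03)&(P[:,2]>.008)&(P[:,2]<.05)]
print(len(s),s.mean(0),s[:,2].max())
E
```

```text
t 2.3 tcp [ 0.4377 -0.1162  0.1201] w 0.0856 F [0.2 0.2 0.6] shift units [ 2.243 -0.008 -0.003]
199 [ 0.43315642 -0.10859573  0.02698129] 0.04073936224989938
```

View pics/s1.png

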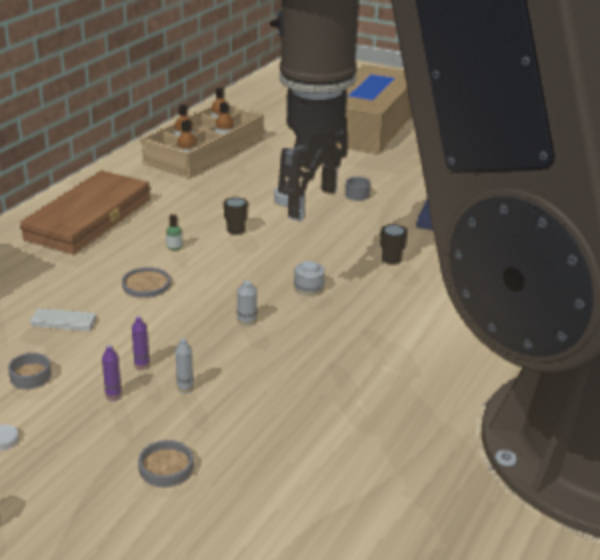

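The gripper hangs high above the scan objective, which shows at crop (309,277). The taller, slimmer steel pieces at (247,302) and (184,366) are high and oil, and the purple pair stays apart at (112,372) and (140,342). I'm descending on the scan objective and gripping it.

Emit:
{"fn": "play_rows", "kwargs": {
  "rows": [
    [0.3, 0, 0, 0],
    [0.8, 0, 0, 0],
    [1.3, 0, 0, 0],
    [1.7, 0, 0, 0],
    [2.0, 0, 0, 0],
    [2.15, 0, 0, 0],
    [2.24, 0, 0, 0],
    [2.24, 0, 0, 0]
  ]
}}

```text
t: 3.15
tcp_pos: [0.4383, -0.1154, 0.0084]
orientation: [2.522, 1.571, 2.522]
force: [0.7, -0.6, -0.3]
gripper_width: 0.0857
```

Emit:
{"fn": "play_rows", "kwargs": {
  "rows": [
    [0, 0, 0, 0],
    [0, 0, 0, 0],
    [0, 0, 0, 0],
    [0, 0, 0, 0],
    [0, 0, 0, 0],
    [0, 0, 0, 0],
    [0, 0, 0, 0],
    [0, 0, 0, 0],
    [0, 0, 0, 0],
    [0, 0, 0, 0]
  ],
  "claw": 0
}}

```text
t: 4.15
tcp_pos: [0.4384, -0.1163, 0.009]
orientation: [-0.321, 1.57, -0.322]
force: [-1.5, 0.6, 12.0]
gripper_width: 0.0404
```

```bash
python3 - <<'E'
from h import *
to(.638,-.0065,.1)
p,d=camera("side")
cv2.imwrite("pics/s2.png",cv2.resize(p[140:260,230:390],None,fx=4,fy=4,interpolation=2))
E
```

```text
t 4.15 tcp [ 0.4384 -0.1163  0.009 ] w 0.0404 F [-1.5  0.6 12. ] shift units [-1.817  2.2    3.99 ]
```

View pics/s2.png

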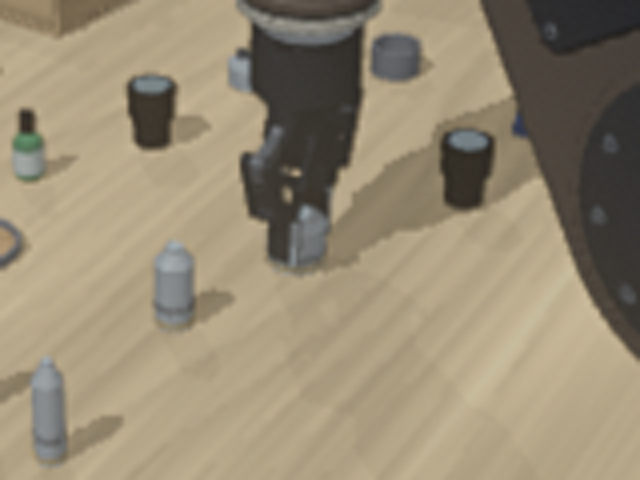

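Emit:
{"fn": "play_rows", "kwargs": {
  "rows": [
    [-0.1, 0, 0, 0],
    [-0.3, 0, 0, 0],
    [-0.6, 0, 0, 0],
    [-1.0, 0, 0, 0],
    [-1.4, 0, 0, 0],
    [-1.7, 0, 0, 0],
    [-1.8, 0, 0, 0],
    [-1.8, 0, 0, 0]
  ]
}}

```text
t: 5.0
tcp_pos: [0.4385, -0.1162, 0.0991]
orientation: [-0.326, 1.569, -0.327]
force: [-0.0, 0.3, -1.6]
gripper_width: 0.0409
```

Emit:
{"fn": "play_rows", "kwargs": {
  "rows": [
    [0, 0.1, 0.2, 0],
    [0, 0.3, 0.6, 0],
    [0, 0.65, 1.2, 0],
    [0, 1, 1.8, 0],
    [0, 1.35, 2.4, 0],
    [0, 1.7, 3, 0],
    [0, 1.95, 3.5, 0],
    [0, 2.1, 3.8, 0],
    [0, 2.18, 3.95, 0],
    [0, 2.2, 3.99, 0],
    [0, 2.2, 3.99, 0]
  ]
}}

```text
t: 6.1
tcp_pos: [0.6369, -0.0062, 0.0976]
orientation: [3.123, 1.569, 3.122]
force: [-0.2, -0.4, -1.8]
gripper_width: 0.0406
```

```bash
python3 - <<'E'
from h import *
to(.638,-.0065,.013)
p,d=camera("side")
cv2.imwrite("pics/s3.png",cv2.resize(p[100:240,150:330],None,fx=4,fy=4,interpolation=2))
P=cloud("side",np.where(d>0,d,np.nan)).reshape(-1,3)
s=P[(np.hypot(P[:,0]-.638,P[:,1]+.0065)<.06)&(P[:,2]>.03)&(P[:,2]<.2)]
print(len(s),s[:,2].min(), np.percentile(s[:,2],[1,5]))
E
```

```text
t 6.1 tcp [ 0.6369 -0.0062  0.0976] w 0.0406 F [-0.2 -0.4 -1.8] shift units [ 1.692 -0.006  0.023]
844 0.08772706029903099 [0.09125475 0.09903292]
```

View pics/s3.png

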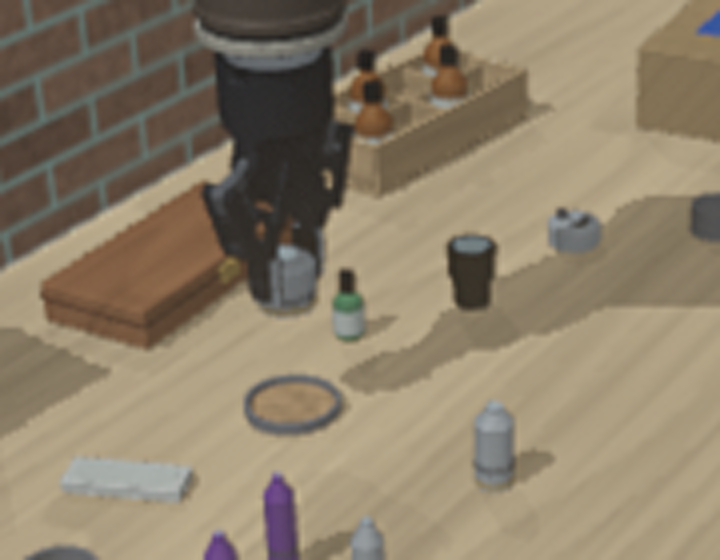

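Emit:
{"fn": "play_rows", "kwargs": {
  "rows": [
    [0.2, 0, 0.02, 0],
    [0.5, 0, 0.02, 0],
    [0.9, 0, 0.02, 0],
    [1.2, 0, 0.02, 0],
    [1.4, 0, 0.02, 0],
    [1.5, 0, 0.02, 0],
    [1.56, 0, 0.02, 0],
    [1.6, 0, 0.02, 0],
    [1.64, 0, 0.02, 0],
    [1.64, 0, 0.02, 0]
  ]
}}

```text
t: 7.15
tcp_pos: [0.6388, -0.0062, 0.0165]
orientation: [-0.062, 1.57, -0.063]
force: [-0.1, -0.7, -0.5]
gripper_width: 0.0406
```

Emit:
{"fn": "play_rows", "kwargs": {
  "rows": [
    [0.01, 0, 0, 0],
    [0.02, 0, 0, 0],
    [0.03, 0, 0, 0],
    [0.04, 0, 0, 0],
    [0.04, 0, 0, 0]
  ]
}}

```text
t: 7.65
tcp_pos: [0.6386, -0.0062, 0.0143]
orientation: [-2.782, 1.571, -2.783]
force: [-0.2, 0.1, -1.2]
gripper_width: 0.0404
```

```bash
python3 - <<'E'
from h import *
to(.638,-.0065,.013)
E
```

```text
t 7.65 tcp [ 0.6386 -0.0062  0.0143] w 0.0404 F [-0.2  0.1 -1.2] shift units [ 0.025 -0.006 -0.012]
```

Emit:
{"fn": "play_rows", "kwargs": {
  "rows": [
    [0.01, 0, 0, 0],
    [0.02, 0, 0, 0],
    [0.03, 0, 0, 0],
    [0.03, 0, 0, 0]
  ]
}}

```text
t: 8.05
tcp_pos: [0.6386, -0.0062, 0.0131]
orientation: [-0.478, 1.571, -0.479]
force: [-2.4, 0.1, 4.2]
gripper_width: 0.0405
```

Contact with the cup floor is about 4 N, so I'm releasing and retreating.

Emit:
{"fn": "play_rows", "kwargs": {
  "rows": [
    [0, 0, 0, 0],
    [0, 0, 0, 0],
    [0, 0, 0, 0],
    [0, 0, 0, 0],
    [0, 0, 0, 0],
    [0, 0, 0, 0],
    [0, 0, 0, 0]
  ],
  "claw": 1
}}

```text
t: 8.75
tcp_pos: [0.6386, -0.0062, 0.0128]
orientation: [-3.116, 1.571, -3.117]
force: [0.2, 0.8, -0.4]
gripper_width: 0.0853
```

Emit:
{"fn": "play_rows", "kwargs": {
  "rows": [
    [-0.2, 0, 0, 0],
    [-0.6, 0, 0, 0],
    [-1.2, 0, 0, 0],
    [-1.9, 0, 0, 0],
    [-2.6, 0, 0, 0],
    [-3, 0, 0, 0],
    [-3.2, 0, 0, 0]
  ]
}}

```text
t: 9.45
tcp_pos: [0.6396, -0.0063, 0.1758]
orientation: [-0.069, 1.567, -0.07]
force: [-0.9, -0.3, -0.0]
gripper_width: 0.0853
```

```bash
cat >> h.py <<'E'
def chk(x,y,zlo,zhi,r=.03,n="side"):
    p,d=camera(n);P=cloud(n,np.where(d>0,d,np.nan)).reshape(-1,3)
    s=P[(np.hypot(P[:,0]-x,P[:,1]-y)<r)&(P[:,2]>zlo)&(P[:,2]<zhi)]
    if not len(s): print("none");return p
    z=s[:,2].max();t=s[s[:,2]>z-.008];print(n,len(s),"z",np.percentile(s[:,2],[0,2,98,100]).round(4),"ext",np.ptp(s[:,:2],0).round(3),"top",t.mean(0).round(4));return p
E
python3 - <<'E'
from h import *
chk(.638,-.0065,.014,.06)
to(.508,.442,.13)
for n in("side","top"): p=chk(.508,.442,.008,.06,n=n)
E
```

```text
side 193 z [0.014  0.0153 0.0442 0.0459] ext [0.041 0.047] top [ 0.6346 -0.0021  0.0413]
t 9.5 tcp [ 0.6398 -0.0063  0.1761] w 0.0857 F [1.2 0.1 1.6] shift units [ 0.91   8.963 -2.648]
side 369 z [0.008  0.0094 0.0497 0.0507] ext [0.032 0.033] top [0.5062 0.4459 0.0468]
top 128 z [0.0086 0.0106 0.0505 0.0532] ext [0.032 0.033] top [0.5095 0.4427 0.0484]
```

Emit:
{"fn": "play_rows", "kwargs": {
  "rows": [
    [0.05, 0.5, -0.15, 0],
    [0.1, 1.2, -0.35, 0],
    [0.2, 2.1, -0.6, 0],
    [0.3, 3, -0.9, 0],
    [0.4, 3.9, -1.2, 0],
    [0.5, 4.8, -1.5, 0],
    [0.6, 5.7, -1.75, 0],
    [0.7, 6.6, -2, 0],
    [0.8, 7.5, -2.25, 0],
    [0.85, 8.3, -2.5, 0],
    [0.9, 8.85, -2.65, 0],
    [0.9, 9, -2.65, 0]
  ]
}}

```text
t: 10.8
tcp_pos: [0.5043, 0.4461, 0.1255]
orientation: [-2.618, 1.568, -2.617]
force: [0.0, -0.8, -0.2]
gripper_width: 0.0848
```

```bash
python3 - <<'E'
from h import *
to(.508,.444,.014)
E
```

```text
t 10.8 tcp [0.5043 0.4461 0.1255] w 0.0848 F [ 0.  -0.8 -0.2] shift units [ 2.229 -0.039  0.08 ]
```

Emit:
{"fn": "play_rows", "kwargs": {
  "rows": [
    [0, 0, 0, 0],
    [0, 0, 0, 0],
    [0, 0, 0, 0]
  ]
}}

```text
t: 11.1
tcp_pos: [0.5069, 0.4425, 0.1274]
orientation: [-2.274, 1.57, -2.276]
force: [0.3, -0.2, 0.3]
gripper_width: 0.0852
```

```bash
python3 - <<'E'
from h import *
to(.508,.444,.014)
E
```

```text
t 11.1 tcp [0.5069 0.4425 0.1274] w 0.0852 F [ 0.3 -0.2  0.3] shift units [2.269 0.032 0.023]
```

Emit:
{"fn": "play_rows", "kwargs": {
  "rows": [
    [0.3, 0.03, 0.02, 0],
    [0.8, 0.03, 0.02, 0],
    [1.3, 0.03, 0.02, 0],
    [1.7, 0.03, 0.02, 0],
    [2.0, 0.03, 0.02, 0],
    [2.17, 0.03, 0.02, 0],
    [2.25, 0.03, 0.02, 0],
    [2.25, 0.03, 0.02, 0],
    [2.25, 0.03, 0.02, 0]
  ]
}}

```text
t: 12.0
tcp_pos: [0.508, 0.4457, 0.016]
orientation: [0.676, 1.57, 0.675]
force: [0.5, 0.4, 1.3]
gripper_width: 0.0856
```

Emit:
{"fn": "play_rows", "kwargs": {
  "rows": [
    [0, 0, 0, 0],
    [0, 0, 0, 0],
    [0, 0, 0, 0],
    [0, 0, 0, 0],
    [0, 0, 0, 0],
    [0, 0, 0, 0],
    [0, 0, 0, 0],
    [0, 0, 0, 0],
    [0, 0, 0, 0],
    [0, 0, 0, 0]
  ],
  "claw": 0
}}

```text
t: 13.0
tcp_pos: [0.5077, 0.4455, 0.0158]
orientation: [0.569, 1.57, 0.568]
force: [-2.0, -1.2, 7.1]
gripper_width: 0.0327
```

Emit:
{"fn": "play_rows", "kwargs": {
  "rows": [
    [-0.1, 0, 0, 0],
    [-0.3, 0, 0, 0],
    [-0.6, 0, 0, 0],
    [-1.0, 0, 0, 0],
    [-1.4, 0, 0, 0],
    [-1.7, 0, 0, 0],
    [-1.8, 0, 0, 0],
    [-1.8, 0, 0, 0]
  ]
}}

```text
t: 13.8
tcp_pos: [0.508, 0.4457, 0.1064]
orientation: [0.665, 1.569, 0.664]
force: [-0.4, 1.1, -1.7]
gripper_width: 0.0322
```

```bash
python3 - <<'E'
from h import *
to(.3968,.2822,.11)
p=chk(.508,.444,.03,.2,.06)
cv2.imwrite("pics/s4.png",cv2.resize(p[200:384,60:260],None,fx=3,fy=3,interpolation=2))
E
```

```text
t 13.8 tcp [0.508  0.4457 0.1064] w 0.0322 F [-0.4  1.1 -1.7] shift units [-0.079 -3.272 -2.22 ]
side 1627 z [0.0892 0.0969 0.1986 0.2   ] ext [0.037 0.117] top [0.4939 0.4427 0.1962]
```

View pics/s4.png

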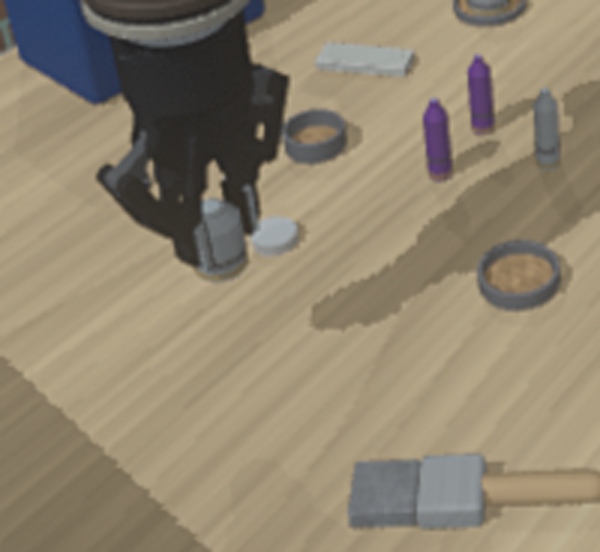

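The low objective is held upright, foot at crop (218,272). Next is its cup, at (518,272).

Emit:
{"fn": "play_rows", "kwargs": {
  "rows": [
    [0, -0.2, -0.1, 0],
    [0, -0.6, -0.4, 0],
    [-0.05, -1.1, -0.75, 0],
    [-0.05, -1.6, -1.1, 0],
    [-0.05, -2.1, -1.45, 0],
    [-0.05, -2.6, -1.8, 0],
    [-0.05, -3, -2.05, 0],
    [-0.05, -3.2, -2.18, 0],
    [-0.05, -3.27, -2.22, 0],
    [-0.05, -3.27, -2.22, 0],
    [-0.05, -3.27, -2.22, 0]
  ]
}}

```text
t: 14.95
tcp_pos: [0.3972, 0.2828, 0.1078]
orientation: [0.625, 1.57, 0.624]
force: [0.7, -0.2, -0.3]
gripper_width: 0.0322
```

```bash
python3 - <<'E'
from h import *
to(.3968,.2822,.022)
chk(.3968,.2822,.03,.2,.05)
E
```

```text
t 14.95 tcp [0.3972 0.2828 0.1078] w 0.0322 F [ 0.7 -0.2 -0.3] shift units [ 1.716 -0.012 -0.01 ]
side 1019 z [0.0929 0.0972 0.1982 0.2   ] ext [0.033 0.099] top [0.3837 0.2836 0.1961]
```

Emit:
{"fn": "play_rows", "kwargs": {
  "rows": [
    [0.2, 0, 0, 0],
    [0.5, 0, 0, 0],
    [0.9, 0, 0, 0],
    [1.25, 0, 0, 0],
    [1.45, 0, 0, 0],
    [1.55, 0, 0, 0],
    [1.62, 0, 0, 0],
    [1.66, 0, 0, 0],
    [1.7, 0, 0, 0],
    [1.7, 0, 0, 0]
  ]
}}

```text
t: 16.0
tcp_pos: [0.3966, 0.2821, 0.023]
orientation: [0.578, 1.57, 0.577]
force: [0.4, -0.3, -2.0]
gripper_width: 0.0325
```

Emit:
{"fn": "play_rows", "kwargs": {
  "rows": [
    [0.01, 0, 0, 0],
    [0.02, 0, 0, 0],
    [0.03, 0, 0, 0],
    [0.03, 0, 0, 0]
  ]
}}

```text
t: 16.4
tcp_pos: [0.3964, 0.282, 0.0213]
orientation: [-0.64, 1.571, -0.641]
force: [0.3, -0.4, -1.2]
gripper_width: 0.0324
```

Emit:
{"fn": "play_rows", "kwargs": {
  "rows": [
    [0.01, 0, 0, 0],
    [0.02, 0, 0, 0],
    [0.03, 0, 0, 0],
    [0.03, 0, 0, 0]
  ]
}}

```text
t: 16.8
tcp_pos: [0.3964, 0.282, 0.0198]
orientation: [0.386, 1.571, 0.385]
force: [-0.2, -1.0, 2.0]
gripper_width: 0.0325
```

Emit:
{"fn": "play_rows", "kwargs": {
  "rows": [
    [0.01, 0, 0, 0],
    [0.01, 0, 0, 0]
  ]
}}

```text
t: 17.0
tcp_pos: [0.3965, 0.282, 0.0198]
orientation: [0.467, 1.571, 0.467]
force: [-3.5, -1.2, 14.3]
gripper_width: 0.0326
```

Emit:
{"fn": "play_rows", "kwargs": {
  "rows": [
    [0, 0, 0, 0],
    [0, 0, 0, 0],
    [0, 0, 0, 0],
    [0, 0, 0, 0],
    [0, 0, 0, 0],
    [0, 0, 0, 0],
    [0, 0, 0, 0]
  ],
  "claw": 1
}}

```text
t: 17.7
tcp_pos: [0.3964, 0.282, 0.0193]
orientation: [0.63, 1.571, 0.629]
force: [0.4, 0.6, 0.3]
gripper_width: 0.0852
```

Emit:
{"fn": "play_rows", "kwargs": {
  "rows": [
    [-0.2, 0, 0, 0],
    [-0.6, 0, 0, 0],
    [-1.2, 0, 0, 0],
    [-1.9, 0, 0, 0],
    [-2.6, 0, 0, 0],
    [-3, 0, 0, 0],
    [-3.2, 0, 0, 0],
    [-3.2, 0, 0, 0]
  ]
}}

```text
t: 18.5
tcp_pos: [0.3969, 0.2823, 0.1806]
orientation: [0.556, 1.568, 0.555]
force: [-0.5, -0.0, -1.1]
gripper_width: 0.0853
```

```bash
python3 - <<'E'
from h import *
chk(.3968,.2822,.016,.08)
to(.469,-.0035,.15)
for n in("side","top"): p=chk(.469,-.0035,.008,.1,n=n)
E
```

```text
side 310 z [0.0161 0.0165 0.0538 0.0551] ext [0.057 0.055] top [0.3951 0.2853 0.0509]
t 18.55 tcp [0.3964 0.282  0.1794] w 0.0854 F [-1.4 -0.6 -0.7] shift units [ 0.587 -5.709  1.457]
side 178 z [0.0083 0.0087 0.0616 0.0633] ext [0.026 0.028] top [ 0.4685 -0.0024  0.0592]
top 67 z [0.0133 0.0177 0.0611 0.0616] ext [0.026 0.025] top [ 0.4716 -0.005   0.0574]
```

Emit:
{"fn": "play_rows", "kwargs": {
  "rows": [
    [0.05, -0.4, 0.1, 0],
    [0.1, -1, 0.25, 0],
    [0.2, -1.7, 0.45, 0],
    [0.3, -2.4, 0.65, 0],
    [0.4, -3.1, 0.85, 0],
    [0.45, -3.8, 1, 0],
    [0.5, -4.5, 1.2, 0],
    [0.55, -5.1, 1.35, 0],
    [0.58, -5.5, 1.43, 0],
    [0.58, -5.7, 1.47, 0],
    [0.58, -5.7, 1.47, 0],
    [0.58, -5.7, 1.47, 0]
  ]
}}

```text
t: 19.85
tcp_pos: [0.4691, -0.0025, 0.1499]
orientation: [2.961, 1.57, 2.96]
force: [0.3, -0.0, 0.1]
gripper_width: 0.0853
```

```bash
python3 - <<'E'
from h import *
to(.470,-.004,.022)
E
```

```text
t 19.85 tcp [ 0.4691 -0.0025  0.1499] w 0.0853 F [ 0.3 -0.   0.1] shift units [ 2.557 -0.031  0.02 ]
```

Emit:
{"fn": "play_rows", "kwargs": {
  "rows": [
    [0.3, -0.03, 0.02, 0],
    [0.8, -0.03, 0.02, 0],
    [1.4, -0.03, 0.02, 0],
    [1.9, -0.03, 0.02, 0],
    [2.25, -0.03, 0.02, 0],
    [2.45, -0.03, 0.02, 0],
    [2.56, -0.03, 0.02, 0],
    [2.56, -0.03, 0.02, 0],
    [2.56, -0.03, 0.02, 0]
  ]
}}

```text
t: 20.75
tcp_pos: [0.471, -0.0043, 0.0229]
orientation: [-0.075, 1.57, -0.076]
force: [-0.0, 0.4, 0.2]
gripper_width: 0.0857
```

Emit:
{"fn": "play_rows", "kwargs": {
  "rows": [
    [0, 0, 0, 0],
    [0, 0, 0, 0],
    [0, 0, 0, 0],
    [0, 0, 0, 0],
    [0, 0, 0, 0],
    [0, 0, 0, 0],
    [0, 0, 0, 0],
    [0, 0, 0, 0],
    [0, 0, 0, 0],
    [0, 0, 0, 0]
  ],
  "claw": 0
}}

```text
t: 21.75
tcp_pos: [0.4708, -0.0045, 0.0225]
orientation: [0.036, 1.57, 0.034]
force: [-1.3, 0.7, 7.6]
gripper_width: 0.0257
```

Emit:
{"fn": "play_rows", "kwargs": {
  "rows": [
    [-0.1, 0, 0, 0],
    [-0.3, 0, 0, 0],
    [-0.6, 0, 0, 0],
    [-1.0, 0, 0, 0],
    [-1.5, 0, 0, 0],
    [-2, 0, 0, 0],
    [-2.35, 0, 0, 0],
    [-2.5, 0, 0, 0],
    [-2.5, 0, 0, 0]
  ]
}}

```text
t: 22.65
tcp_pos: [0.4712, -0.0046, 0.1484]
orientation: [-0.082, 1.569, -0.083]
force: [-0.2, 0.8, -1.1]
gripper_width: 0.026
```

```bash
python3 - <<'E'
from h import *
to(.633,.239,.148)
chk(.470,-.004,.03,.2,.06)
E
```

```text
t 22.65 tcp [ 0.4712 -0.0046  0.1484] w 0.026 F [-0.2  0.8 -1.1] shift units [0.013 4.875 3.232]
side 368 z [0.1252 0.1289 0.1992 0.1998] ext [0.027 0.086] top [0.4609 0.0013 0.1967]
```

Emit:
{"fn": "play_rows", "kwargs": {
  "rows": [
    [0, 0.2, 0.15, 0],
    [0, 0.6, 0.4, 0],
    [0, 1.2, 0.8, 0],
    [0, 1.9, 1.25, 0],
    [0, 2.6, 1.7, 0],
    [0, 3.3, 2.2, 0],
    [0, 4, 2.65, 0],
    [0, 4.5, 3, 0],
    [0, 4.8, 3.2, 0],
    [0, 4.87, 3.23, 0],
    [0, 4.87, 3.23, 0],
    [0, 4.87, 3.23, 0]
  ]
}}

```text
t: 23.9
tcp_pos: [0.6315, 0.2382, 0.1465]
orientation: [-2.747, 1.569, -2.749]
force: [0.5, -0.4, -2.0]
gripper_width: 0.0255
```

```bash
python3 - <<'E'
from h import *
to(.633,.239,.0285)
chk(.633,.239,.03,.2,.06)
p=chk(.633,.239,.03,.2,.06)
cv2.imwrite("pics/s5.png",cv2.resize(p[100:300,120:320],None,fx=3,fy=3,interpolation=2))
E
```

```text
t 23.9 tcp [0.6315 0.2382 0.1465] w 0.0255 F [ 0.5 -0.4 -2. ] shift units [2.359 0.017 0.034]
side 560 z [0.1237 0.1273 0.1993 0.1999] ext [0.024 0.09 ] top [0.6243 0.2418 0.1966]
side 552 z [0.1249 0.1273 0.1991 0.1999] ext [0.028 0.091] top [0.6242 0.2404 0.1964]
```

View pics/s5.png

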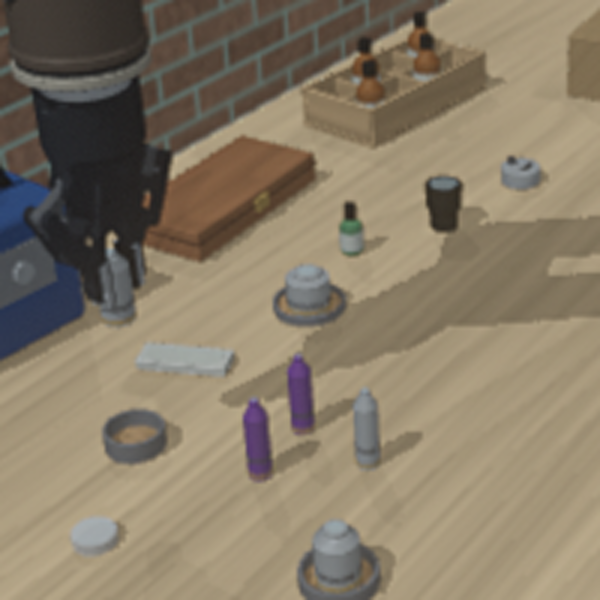

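Scan stands in its cup at crop (308,290) and low in its cup at (337,560). High hangs upright above its own cup, which is at (135,435).

Emit:
{"fn": "play_rows", "kwargs": {
  "rows": [
    [0.3, 0.02, 0.03, 0],
    [0.8, 0.02, 0.03, 0],
    [1.3, 0.02, 0.03, 0],
    [1.7, 0.02, 0.03, 0],
    [2.0, 0.02, 0.03, 0],
    [2.18, 0.02, 0.03, 0],
    [2.26, 0.02, 0.03, 0],
    [2.31, 0.02, 0.03, 0],
    [2.35, 0.02, 0.03, 0],
    [2.35, 0.02, 0.03, 0]
  ]
}}

```text
t: 25.0
tcp_pos: [0.6342, 0.2399, 0.0302]
orientation: [0.292, 1.57, 0.291]
force: [0.2, 0.4, -1.3]
gripper_width: 0.0256
```

Emit:
{"fn": "play_rows", "kwargs": {
  "rows": [
    [0.01, 0, 0, 0],
    [0.02, 0, 0, 0],
    [0.02, 0, 0, 0]
  ]
}}

```text
t: 25.3
tcp_pos: [0.634, 0.2398, 0.029]
orientation: [0.255, 1.571, 0.254]
force: [0.1, 0.1, -1.2]
gripper_width: 0.0256
```

Emit:
{"fn": "play_rows", "kwargs": {
  "rows": [
    [0.01, 0, 0, 0],
    [0.02, 0, 0, 0],
    [0.03, 0, 0, 0],
    [0.03, 0, 0, 0]
  ]
}}

```text
t: 25.7
tcp_pos: [0.6338, 0.2397, 0.0272]
orientation: [-2.881, 1.571, -2.882]
force: [0.2, -0.8, -0.3]
gripper_width: 0.026
```

Emit:
{"fn": "play_rows", "kwargs": {
  "rows": [
    [0.01, 0, 0, 0],
    [0.02, 0, 0, 0],
    [0.02, 0, 0, 0]
  ]
}}

```text
t: 26.0
tcp_pos: [0.634, 0.2398, 0.0266]
orientation: [0.154, 1.571, 0.153]
force: [-0.9, -0.5, 3.9]
gripper_width: 0.0257
```

Emit:
{"fn": "play_rows", "kwargs": {
  "rows": [
    [0, 0, 0, 0],
    [0, 0, 0, 0],
    [0, 0, 0, 0],
    [0, 0, 0, 0],
    [0, 0, 0, 0],
    [0, 0, 0, 0],
    [0, 0, 0, 0]
  ],
  "claw": 1
}}

```text
t: 26.7
tcp_pos: [0.6339, 0.2398, 0.0263]
orientation: [0.514, 1.571, 0.513]
force: [0.0, 0.0, 0.8]
gripper_width: 0.0854
```

Emit:
{"fn": "play_rows", "kwargs": {
  "rows": [
    [-0.2, 0, 0, 0],
    [-0.6, 0, 0, 0],
    [-1.2, 0, 0, 0],
    [-1.9, 0, 0, 0],
    [-2.6, 0, 0, 0],
    [-3, 0, 0, 0],
    [-3.2, 0, 0, 0],
    [-3.2, 0, 0, 0]
  ]
}}

```text
t: 27.5
tcp_pos: [0.6345, 0.24, 0.1879]
orientation: [0.299, 1.568, 0.298]
force: [0.7, -0.6, -0.9]
gripper_width: 0.0853
```

```bash
python3 - <<'E'
from h import *
chk(.633,.239,.022,.1)
to(.457,.159,.17)
for n in("side","top"): p=chk(.457,.159,.008,.1,n=n)
cv2.imwrite("pics/t6.png",cv2.resize(p[150:260,100:300],None,fx=4,fy=4,interpolation=2))
E
```

```text
side 194 z [0.022  0.0223 0.0648 0.0662] ext [0.037 0.048] top [0.631  0.2413 0.0617]
t 27.55 tcp [0.6338 0.2398 0.1864] w 0.0853 F [-0.8 -0.1 -0.6] shift units [ 0.327 -1.619 -3.535]
side 191 z [0.008  0.009  0.072  0.0745] ext [0.02 0.02] top [0.4561 0.1603 0.0703]
top 46 z [0.0154 0.0171 0.0733 0.0738] ext [0.018 0.016] top [0.458  0.1573 0.0705]
```

View pics/t6.png

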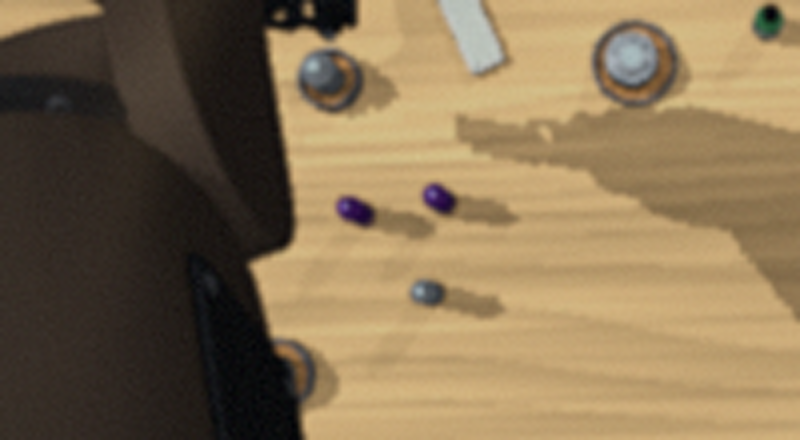

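Oil is the steel one at crop (427,292). The purple pair at (355,210) and (438,198) isn't to be touched.

Emit:
{"fn": "play_rows", "kwargs": {
  "rows": [
    [0.05, -0.1, -0.2, 0],
    [0.1, -0.3, -0.7, 0],
    [0.15, -0.6, -1.3, 0],
    [0.2, -0.9, -2, 0],
    [0.25, -1.2, -2.6, 0],
    [0.3, -1.4, -3.1, 0],
    [0.33, -1.55, -3.4, 0],
    [0.33, -1.62, -3.53, 0],
    [0.33, -1.62, -3.53, 0],
    [0.33, -1.62, -3.53, 0]
  ]
}}

```text
t: 28.65
tcp_pos: [0.4582, 0.1593, 0.1697]
orientation: [0.317, 1.57, 0.316]
force: [0.9, 0.1, 0.3]
gripper_width: 0.0858
```

```bash
python3 - <<'E'
from h import *
to(.457,.159,.03)
E
```

```text
t 28.65 tcp [0.4582 0.1593 0.1697] w 0.0858 F [0.9 0.1 0.3] shift units [ 2.793 -0.005 -0.025]
```

Emit:
{"fn": "play_rows", "kwargs": {
  "rows": [
    [0.3, 0, -0.02, 0],
    [0.8, 0, -0.02, 0],
    [1.4, 0, -0.02, 0],
    [2, 0, -0.02, 0],
    [2.4, 0, -0.02, 0],
    [2.65, 0, -0.02, 0],
    [2.79, 0, -0.02, 0],
    [2.79, 0, -0.02, 0],
    [2.79, 0, -0.02, 0]
  ]
}}

```text
t: 29.55
tcp_pos: [0.4569, 0.1592, 0.0308]
orientation: [0.28, 1.57, 0.279]
force: [0.3, 0.2, 1.0]
gripper_width: 0.0853
```

Emit:
{"fn": "play_rows", "kwargs": {
  "rows": [
    [0, 0, 0, 0],
    [0, 0, 0, 0],
    [0, 0, 0, 0],
    [0, 0, 0, 0],
    [0, 0, 0, 0],
    [0, 0, 0, 0],
    [0, 0, 0, 0],
    [0, 0, 0, 0],
    [0, 0, 0, 0],
    [0, 0, 0, 0],
    [0, 0, 0, 0]
  ],
  "claw": 0
}}

```text
t: 30.65
tcp_pos: [0.4565, 0.159, 0.0305]
orientation: [0.252, 1.57, 0.251]
force: [-0.4, 0.5, 5.4]
gripper_width: 0.0189
```

Emit:
{"fn": "play_rows", "kwargs": {
  "rows": [
    [-0.1, 0, 0, 0],
    [-0.3, 0, 0, 0],
    [-0.6, 0, 0, 0],
    [-1.0, 0, 0, 0],
    [-1.5, 0, 0, 0],
    [-2, 0, 0, 0],
    [-2.35, 0, 0, 0],
    [-2.5, 0, 0, 0],
    [-2.5, 0, 0, 0]
  ]
}}

```text
t: 31.55
tcp_pos: [0.4568, 0.1591, 0.1564]
orientation: [0.271, 1.569, 0.27]
force: [0.1, -0.5, -1.4]
gripper_width: 0.0187
```

```bash
python3 - <<'E'
from h import *
to(.5,-.1,.155)
to(.507,-.4155,.155)
chk(.457,.159,.03,.2,.06)
E
```

```text
t 31.55 tcp [0.4568 0.1591 0.1564] w 0.0187 F [ 0.1 -0.5 -1.4] shift units [ 0.027 -5.181  0.869]
t 31.55 tcp [0.4568 0.1591 0.1564] w 0.0187 F [ 0.1 -0.5 -1.4] shift units [  0.024 -11.491   1.015]
side 342 z [0.1258 0.1292 0.1989 0.2   ] ext [0.024 0.045] top [0.4481 0.1575 0.1957]
```

Emit:
{"fn": "play_rows", "kwargs": {
  "rows": [
    [0, -0.2, 0.1, 0],
    [0, -0.6, 0.2, 0],
    [0, -1.1, 0.3, 0],
    [0, -1.7, 0.4, 0],
    [0, -2.3, 0.5, 0],
    [0, -2.9, 0.6, 0],
    [0, -3.5, 0.7, 0],
    [0, -4.1, 0.8, 0],
    [0, -4.6, 0.9, 0],
    [0, -5, 0.95, 0],
    [0, -5.2, 1, 0],
    [0, -5.3, 1.02, 0]
  ]
}}

```text
t: 32.8
tcp_pos: [0.5068, -0.1071, 0.1545]
orientation: [2.881, 1.57, 2.878]
force: [-0.1, 0.5, -1.3]
gripper_width: 0.019
```

Emit:
{"fn": "play_rows", "kwargs": {
  "rows": [
    [0, -0.2, 0, 0],
    [0, -0.6, 0, 0],
    [0, -1.2, 0, 0],
    [0, -1.9, 0, 0],
    [0, -2.6, 0, 0],
    [0, -3.3, 0, 0],
    [0, -4, 0, 0],
    [0, -4.7, 0, 0],
    [0, -5.3, 0, 0],
    [0, -5.8, 0, 0],
    [0, -6.1, 0, 0],
    [0, -6.19, 0, 0]
  ]
}}

```text
t: 34.0
tcp_pos: [0.5066, -0.4164, 0.155]
orientation: [2.693, 1.571, 2.691]
force: [0.1, 0.5, -0.7]
gripper_width: 0.0187
```

Emit:
{"fn": "play_rows", "kwargs": {
  "rows": [
    [0, 0, 0, 0],
    [0, 0, 0, 0],
    [0, 0, 0, 0]
  ]
}}

```text
t: 34.3
tcp_pos: [0.5069, -0.4144, 0.1554]
orientation: [2.181, 1.57, 2.181]
force: [-0.3, -0.0, -0.8]
gripper_width: 0.0187
```

```bash
python3 - <<'E'
from h import *
to(.507,-.4155,.0365)
chk(.507,-.4155,.03,.2,.06);p=chk(.507,-.4155,.03,.2,.06,n="top")
cv2.imwrite("pics/t7.png",cv2.resize(p[100:300,290:490],None,fx=3,fy=3,interpolation=2))
E
```

```text
t 34.3 tcp [ 0.5069 -0.4144  0.1554] w 0.0187 F [-0.3 -0.  -0.8] shift units [ 2.377 -0.022  0.003]
side 186 z [0.0307 0.127  0.198  0.1999] ext [0.028 0.049] top [ 0.497  -0.4088  0.1956]
top 9 z [0.0312 0.0514 0.1989 0.199 ] ext [0.006 0.017] top [ 0.4942 -0.3928  0.198 ]
```

View pics/t7.png

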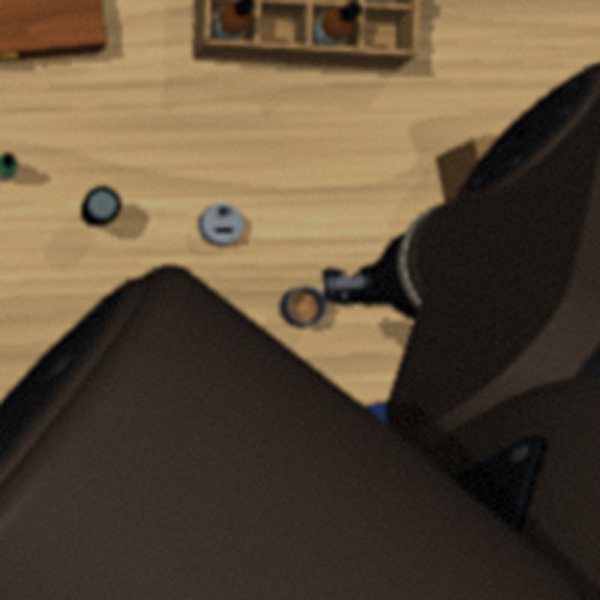

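The oil cup is at crop (302,306). The gripper at (345,285) appears displaced outward, which is parallax from its height. Lowering now.

Emit:
{"fn": "play_rows", "kwargs": {
  "rows": [
    [0.3, -0.02, 0, 0],
    [0.8, -0.02, 0, 0],
    [1.3, -0.02, 0, 0],
    [1.7, -0.02, 0, 0],
    [2.0, -0.02, 0, 0],
    [2.2, -0.02, 0, 0],
    [2.28, -0.02, 0, 0],
    [2.33, -0.02, 0, 0],
    [2.37, -0.02, 0, 0],
    [2.37, -0.02, 0, 0]
  ]
}}

```text
t: 35.4
tcp_pos: [0.507, -0.4168, 0.0372]
orientation: [-0.75, 1.57, -0.751]
force: [-0.5, -0.4, -0.7]
gripper_width: 0.0187
```

Emit:
{"fn": "play_rows", "kwargs": {
  "rows": [
    [0.01, 0, 0, 0],
    [0.02, 0, 0, 0],
    [0.02, 0, 0, 0]
  ]
}}

```text
t: 35.7
tcp_pos: [0.5068, -0.4167, 0.036]
orientation: [-0.735, 1.57, -0.736]
force: [-0.4, 0.8, -1.3]
gripper_width: 0.0187
```

```bash
python3 - <<'E'
from h import *
to(.507,-.4155,.0345)
p,d=camera("side")
cv2.imwrite("pics/s8.png",cv2.resize(p[110:210,260:400],None,fx=5,fy=5,interpolation=2))
E
```

```text
t 35.7 tcp [ 0.5068 -0.4167  0.036 ] w 0.0187 F [-0.4  0.8 -1.3] shift units [0.03  0.023 0.004]
```

View pics/s8.png

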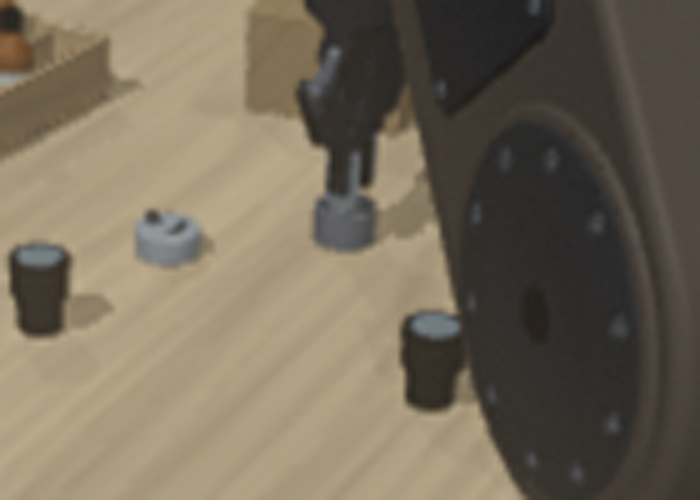

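The oil objective is inside its cup, rim at crop (345,205). Now the last millimetre or two.

Emit:
{"fn": "play_rows", "kwargs": {
  "rows": [
    [0.01, 0, 0, 0],
    [0.02, 0, 0, 0],
    [0.03, 0, 0, 0],
    [0.03, 0, 0, 0]
  ]
}}

```text
t: 36.15
tcp_pos: [0.5068, -0.4166, 0.0345]
orientation: [-0.859, 1.571, -0.86]
force: [-1.0, 0.5, 4.4]
gripper_width: 0.0186
```

Emit:
{"fn": "play_rows", "kwargs": {
  "rows": [
    [0, 0, 0, 0],
    [0, 0, 0, 0],
    [0, 0, 0, 0],
    [0, 0, 0, 0],
    [0, 0, 0, 0],
    [0, 0, 0, 0],
    [0, 0, 0, 0]
  ],
  "claw": 1
}}

```text
t: 36.85
tcp_pos: [0.5067, -0.4166, 0.0343]
orientation: [-1.538, 1.571, -1.539]
force: [-0.8, -0.7, -0.7]
gripper_width: 0.0854
```

Emit:
{"fn": "play_rows", "kwargs": {
  "rows": [
    [-0.2, 0, 0, 0],
    [-0.6, 0, 0, 0],
    [-1.2, 0, 0, 0],
    [-1.9, 0, 0, 0],
    [-2.6, 0, 0, 0],
    [-3.2, 0, 0, 0],
    [-3.6, 0, 0, 0],
    [-3.8, 0, 0, 0],
    [-3.8, 0, 0, 0]
  ]
}}

```text
t: 37.75
tcp_pos: [0.5072, -0.417, 0.2259]
orientation: [-0.738, 1.568, -0.739]
force: [0.2, 0.5, -0.5]
gripper_width: 0.0854
```

```bash
python3 - <<'E'
from h import *
to(.507,-.4155,.22)
for a in((.507,-.4155,.03),(.633,.239,.022),(.3968,.2822,.016),(.638,-.0065,.014),(.6151,-.207,.01),(.371,-.25,.01),(.524,.211,.01),(.53,.1486,.01)): p=chk(*a,.1)
cv2.imwrite("pics/s9.png",cv2.resize(p[80:380,100:400],None,fx=2,fy=2,interpolation=2))
E
```

```text
t 37.75 tcp [ 0.5072 -0.417   0.2259] w 0.0854 F [ 0.2  0.5 -0.5] shift units [ 0.118  0.03  -0.004]
side 76 z [0.0319 0.033  0.074  0.0769] ext [0.019 0.016] top [ 0.5062 -0.4151  0.0724]
side 189 z [0.0221 0.0226 0.0658 0.0682] ext [0.046 0.027] top [0.6311 0.2425 0.0639]
side 322 z [0.016  0.0162 0.0538 0.0567] ext [0.057 0.056] top [0.3957 0.2855 0.0519]
side 192 z [0.0144 0.0149 0.0445 0.0454] ext [0.043 0.044] top [ 0.6346 -0.0018  0.041 ]
side 170 z [0.0105 0.0115 0.0529 0.0549] ext [0.038 0.037] top [ 0.6133 -0.2053  0.0505]
side 195 z [0.0106 0.0118 0.053  0.0543] ext [0.039 0.042] top [ 0.3714 -0.2476  0.0502]
side 189 z [0.0104 0.0112 0.0723 0.0738] ext [0.021 0.02 ] top [0.5222 0.2166 0.07  ]
side 172 z [0.0105 0.0113 0.0716 0.0741] ext [0.02  0.019] top [0.5293 0.1484 0.0701]
```

View pics/s9.png

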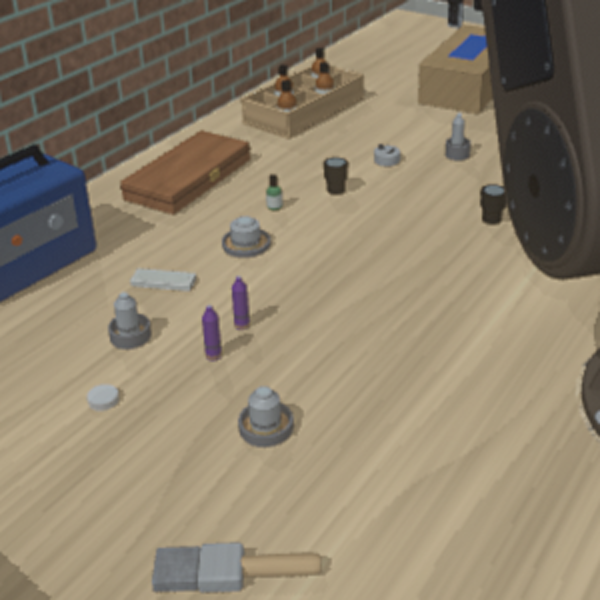

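All four stand upright in their cups: scan at (246,235), low at (265,410), high at (128,315), oil at (457,138). The eyepieces and the purple pieces have not moved, so I'm handing in.

```bash
python3 -c "
from workcell import bot;print(bot.hand_in())"
```

```text
the job is handed in; nothing more can be done
None
```

All four objectives are standing nose up in their own cups, placed in order from the widest to the slimmest (scan, low, high, oil). I handed the job in at about 38 s.

- **Placing:** I lowered each one until it touched the cup floor, felt as 4 to 14 N at the wrist. The 14 N was the low objective, from one extra half-millimetre step. I then opened the gripper and lifted straight up.
- **Final check, side camera:** the tops measured about 45, 54, 66 and 74–77 mm above the table. That is 2–3 mm above the 42, 52, 64 and 76 mm expected for the first three, and matches for oil. The same depth data read a few millimetres high at times on other pieces too.
- **Untouched pieces:** both eyepieces and both purple look-alikes are upright where they started. My readings of their positions differ by up to about 4 mm between views, which I put down to measurement error.

No check failed, and the gripper was clear of everything, about 0.2 m up, at hand-in.

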